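Set the straightedge against both register pins

ROBOT

A 6-joint arm with a two-finger parallel gripper is mounted at the origin on a cart in front of the work surface, level with it; the furniture and walls round the work are solid. World frame = base frame: x ahead of the robot, y to its left, z up, the work surface at z = 0. Lengths are in m, angles in rad, forces in N, time in s.
With the tool pointing down it reaches from about 0.225 to 0.875 m from the base axis. Payload 3.4 kg.
Tool frame: the origin (TCP) lies between the finger pads; the fingertips stand 11 mm ahead of it and the grasp point (between the pads) lies 8 mm behind it (env.tcp_to_tips is the distance from the TCP to the fingertips, in m); z points along the fingers, y is the line along which they close (so a half turn about z gives the same grasp; the last joint's range is limited). The gripper opens to 85 mm and grips with 20 to 120 N. Pads are 22 mm wide; open, the fingers measure 114 mm over their backs; the gripper's body (76 mm by 85 mm) begins 54 mm behind the grasp point. The pads swing forward as they close: fully open they stand 13 mm farther back than shut.
Start: joints at [1.133, 0.276, 1.505, -0, 1.361, -0.121], TCP at [0.179, 0.546, 0.216] pointing down, gripper open.
Joint ranges: [-2.89, 2.89], [-0.75, 2.08], [0.22, 2.7], [-1.18, 4.32], [0.11, 2.71], [-2.7, 2.7]. Speed limits (rad/s): [2.57, 2.57, 3.14, 3.14, 3.14, 3.14].

INTERFACE

Orientations are given as a 3x3 rotation matrix whose columns are the frame's x, y, z axes.
In Python, from cell import env, ik, vision gives the robot as it stands. The module is installed in compiled form; this text tells all that it offers. Calls block until the motion is done:
- env.goto(position, orientation): joint-space move of the TCP to a pose.
- env.move_l(position, ori=None, max_speed=0.15, contact_N=None): straight line of the TCP; ori=None keeps the orientation; max_speed is the mean speed in m/s. With contact_N (N) it stops when the force on the tool has changed by that much, and returns True; else False.
- env.goto_joints(angles): joint-space move.
- env.ungrasp() and env.close_gripper(grip_force=None): open the fingers fully, or close them until they stop; grip_force is the grip in N (None keeps the last).
- env.dwell(seconds).
- ik(position, orientation): joint angles nearest the present ones, or None.
- env.observe(): the state.
- vision.grab_frame(name): name is "scene" or "top"; returns a dict with "frame" (480x640x3 uint8, blue, green, red), "fx", "fy", "cx", "cy" (pixels), "extrinsics" (4x4, takes a point from world to camera coordinates). Camera axes: x right, y down, z forward; pixel columns grow to the right and rows downward; lengths in m; the calibration is good to about 2 mm. A picture is of the moment at which its call begins. There is no depth.
A pose or a line that the arm cannot do raises env.PlanningError and nothing moves.
- env.close_job(): hands the job in; it is judged then, once.
Trained networks look in a picture, given as the dict that the camera call returned (one of the last four; its "shot" number tells which), for a name from the list of things; names that differ only in an ending like _2 or _b are one class to them, and where a whole thing is asked for, a point or a joint stands for the part that bears it (a point fixed in the world has none). Each returns a list of dicts, best first, with "score" (0 to 1); they miss things now and then, are a little off and sometimes report something else, mostly with a low value. They report only what shows in the picture. A call takes as long as a camera call.
- vision.search_frame(picture, query): "location" ([column, row] in pixels, amid what is visible of it).
- vision.regions_of(picture, query): "region" (480x640 bool, what is visible of it) and "location" ([column, row] in pixels, amid what is visible of it).
- vision.pinpoint(picture, query): "location" ([column, row] in pixels: a listed point, or the origin of a listed thing).
The state is a dict: "clock": time; "joint_positions": joint angles; "joint_vel": joint speeds; "effort": joint torques, N m; "tool_pos": TCP position; "eef_rot": TCP orientation; "ft_force": force on the tool from outside, world axes, zero at the start; "wrist_torque": the same for the moment, N m; "finger_gap": finger opening in m; "gripper_force": force on a finger pad.
Only numpy, scipy, OpenCV 4.12 (cv2) and the standard library are available. Lean on these libraries where they do the work, as an engineer would, in place of code of your own. Each camera call takes 0.05 s, during which the arm holds its last target. There are 200 camera calls.

TASK

Pick up the straightedge and lay it flat on the register board, on the robot's side of the two upright pins, then slide it gently until its marked working edge touches both pins at once, and keep it lightly pressed against both for about a second. Leave it lying flat there, touching both pins with each pin well within its length, and let go. Press only with a light touch, a few newtons on each pin, and leave the tape roll, the small jar and the squeegee alone.

Things in the scene. Friction and masses are not known exactly. Their poses are not given: they have to be found in the camera images.
- straightedge: loose aluminium straightedge, about 0.24 to 0.39 kg: a flat bar 50 mm wide (its x), 260 mm long (its y), 12 mm thick, with a black grip rib on top. Origin: centre of the bar's underside. Its working edge is the upright long face on its +x side (25 mm from the origin), marked with fine ticks on the top; it starts lying on the bench right of the board, with the working edge towards the board.
- rib_mid (a point): centre of the straightedge's grip rib, same axes as the straightedge. The rib is 14 mm wide (x), 110 mm long (y), from 10 to 36 mm above the bar's underside, so it stands 24 mm proud of the bar; this point is 24 mm above the underside and 13 mm behind the bar's middle line, so 38 mm (along +x) from the working edge. When the working edge touches a post, the post's axis is 45 mm along +x from this point. The rib stands 5 mm in from the back edge.
- board: plywood register board fixed on the bench, 250 mm (x) by 310 mm (y), 12 mm thick. Origin: centre of its underside; +x points away from the robot, +y to the left. Sliding the straightedge on it takes 0.5 to 3 N, more if it is pressed down, so push level and yield to other forces; a steady push of about 7 N square to the working edge, at the middle of the rib, seats it; held loosely, it swings to meet the second post.
- pin_left: eccentric register pin near the board's far edge, on the left (+ y of the board): a flush brass disc 32 mm across, and on it an upright steel post 14 mm across and 24 mm high, 6 mm off the disc's centre. The post is locked at an unknown angle: find it by sight or touch. Over 7 N on a post is too hard; 2 to 4 N is right. Origin: centre of the disc, level with the board's top.
- pin_right: eccentric register pin near the board's far edge, on the right (- y of the board): a flush brass disc 32 mm across, and on it an upright steel post 14 mm across and 24 mm high, 6 mm off the disc's centre. The post is locked at an unknown angle: find it by sight or touch. Over 7 N on a post is too hard; 2 to 4 N is right. Origin: centre of the disc, level with the board's top.
- pin_left_disc (a point): point on the axis of the left pin's brass disc, 12 mm above the board's top. It is not the axis of the post, which stands 6 mm from it in an unknown direction. The discs are about 170 mm apart, and their line need not be square to the board.
- pin_right_disc (a point): point on the axis of the right pin's brass disc, 12 mm above the board's top; its post stands 6 mm from it, in an unknown direction.
- tape_roll: roll of grey adhesive tape lying flat behind the board, 103 mm across, 48 mm high; bystander. Origin: centre of its underside.
- small_jar: small ink jar with black lid, 51 mm across, 46 mm high, standing a little in front of the other jars; bystander. Origin: centre of its underside.
- squeegee: hand squeegee with wooden stock, 118 x 200 x 25 mm, lying left of the board; bystander. Origin: centre of its underside.

How it is judged:
By the outcome, as a careful person would: the job done as asked, in the order asked, and still so for the second after the job is handed in, with the robot touching nothing.
It also fails if it takes over 61 s, if anything falls off the work surface, if the arm or the gripper's body presses on something with over 40 N, if the wrist force passes 120 N, or if a joint passes its speed limit or range.

## Working session

There is one attempt and no reset: what is moved stays moved. The work goes in short steps, each a Python script; the robot and the scene stay as the last script left them, time stands still between calls to the robot, and variables do not carry over. Pictures are saved under pics/ and viewed, at most 13 in all, crops included, and the job is handed in when it is done.

```bash
mkdir -p pics; cat > h.py <<'E'
import numpy as np, cv2
from cell import env, ik, vision
def ray(p,uv):
    E=np.array(p["extrinsics"]);R=E[:3,:3];t=E[:3,3]
    d=R.T@np.array([(uv[0]-p["cx"])/p["fx"],(uv[1]-p["cy"])/p["fy"],1]);return -R.T@t,d
def at(p,uv,z):
    c,d=ray(p,uv);return c+d*(z-c[2])/d[2]
def proj(p,X):
    E=np.array(p["extrinsics"]);q=E[:3,:3]@np.asarray(X)+E[:3,3]
    return np.array([p["fx"]*q[0]/q[2]+p["cx"],p["fy"]*q[1]/q[2]+p["cy"]])
E
python3 - <<'E'
from h import *
o=env.observe();print(o["clock"],o["finger_gap"],o["ft_force"])
for n in("top","scene"):
    p=vision.grab_frame(n);cv2.imwrite(f"pics/{n}0.png",p["frame"]);print(n,"cam",ray(p,(320,240)),p["fx"])
    for q,z in(("straightedge",0),("rib_mid",.024),("board",0),("pin_left",.012),("pin_right",.012),("pin_left_disc",.024),("pin_right_disc",.024),("small_jar",0),("tape_roll",0),("squeegee",0)):
        for r in vision.pinpoint(p,q)[:2]:
            print(q,round(r["score"],2),np.round(r["location"],1),at(p,r["location"],z).round(4))
print(env.observe()["clock"])
E
```

```text
0.0 0.0855331354406204 [ 1.47727885 -0.60967807 -0.33673946]
top cam (array([0.53615445, 0.12510596, 1.40364174]), array([ 0.05015975, -0.00223544, -0.99876014])) 600.3591938278305
straightedge 0.89 [474.5 279.8] [ 0.5093 -0.2381  0.    ]
rib_mid 0.61 [471.5 273.3] [ 0.5247 -0.2254  0.024 ]
board 0.69 [324.2 259.7] [0.5604 0.1127 0.    ]
pin_left 0.43 [283.2 235.9] [0.6166 0.2073 0.012 ]
pin_left 0.22 [272.3 177.5] [0.7532 0.2315 0.012 ]
pin_right 0.71 [358.  225.1] [0.6397 0.0332 0.012 ]
pin_left_disc 0.59 [360.  225.4] [0.6381 0.0294 0.024 ]
pin_left_disc 0.45 [287.8 237.6] [0.6118 0.196  0.024 ]
pin_right_disc 0.52 [357.5 221.3] [0.6476 0.0351 0.024 ]
small_jar 0.96 [274.2 176.5] [0.7574 0.2279 0.    ]
tape_roll 0.96 [417.7 157.8] [ 0.7981 -0.1108  0.    ]
squeegee 0.8 [154.7 323. ] [0.4183 0.5078 0.    ]
scene cam (array([ 0.1136029 , -0.86475807,  0.83107409]), array([ 0.35523813,  0.73241604, -0.58096619])) 466.5274297719793
straightedge 0.63 [350.1 343. ] [ 0.5116 -0.2211  0.    ]
rib_mid 0.87 [357.2 338. ] [ 0.5222 -0.2329  0.024 ]
board 0.7 [314.2 253.7] [0.5768 0.1268 0.    ]
board 0.5 [359.7 335.4] [ 0.5437 -0.2093  0.    ]
pin_left 0.57 [317.1 235.8] [0.6156 0.1914 0.012 ]
pin_right 0.63 [346.4 262.3] [0.6374 0.0397 0.012 ]
pin_left_disc 0.54 [315.2 235.5] [0.6036 0.1796 0.024 ]
pin_right_disc 0.57 [348.1 254.7] [0.6505 0.0556 0.024 ]
small_jar 0.6 [352.1 223.9] [0.755  0.2234 0.    ]
small_jar 0.21 [346.7 255.5] [0.6609 0.0812 0.    ]
tape_roll 0.73 [344.5 258.9] [0.6474 0.0693 0.    ]
tape_roll 0.7 [349.4 263.4] [0.6507 0.045  0.    ]
squeegee 0.71 [220.1 205.4] [0.3949 0.4996 0.    ]
squeegee 0.4 [356.1 336.3] [ 0.5345 -0.2083  0.    ]
1.1
```

```bash
python3 - <<'E'
import cv2
a=cv2.imread("pics/top0.png")
cv2.imwrite("pics/c1.png",cv2.resize(a[150:350,240:520],None,fx=2.85,fy=2.85,interpolation=cv2.INTER_CUBIC))
cv2.imwrite("pics/c2.png",cv2.resize(a[205:255,265:375],None,fx=7,fy=7,interpolation=cv2.INTER_CUBIC))
E
```

```text
(no output)
```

View pics/c1.png

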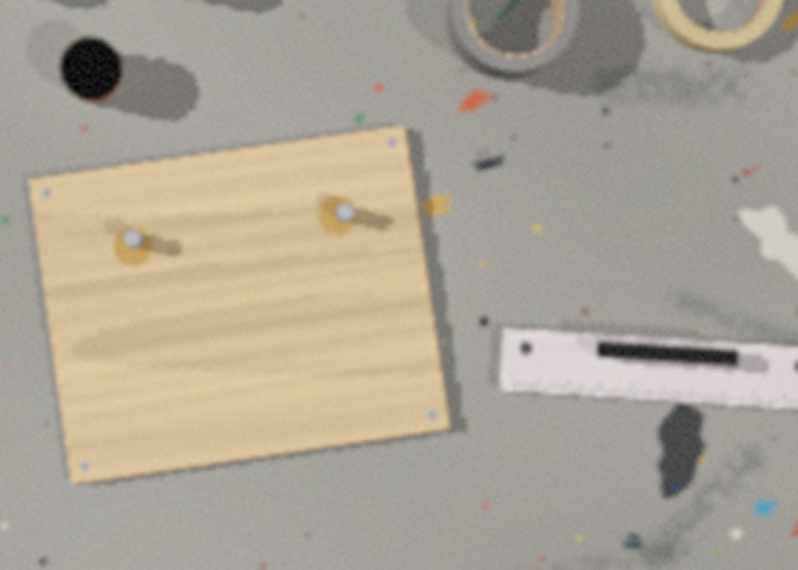

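View pics/c2.png

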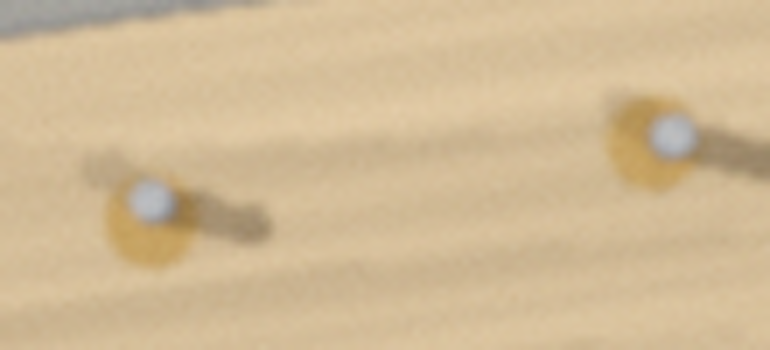

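View pics/scene0.png

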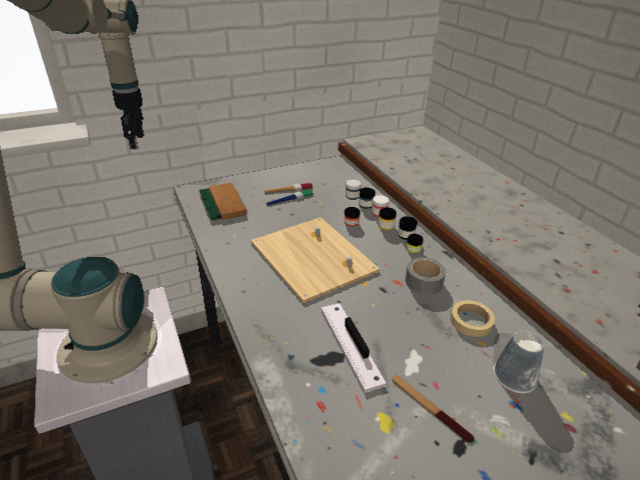

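The crops show the left post top at about (286.9, 233.7) and the right at about (361.1, 224.4). The bar lies across the bench with its rib on the far side and its ticks facing the robot, so it needs a half turn. Next I'll refine these positions.

```bash
python3 - <<'E'
from h import *
o=env.observe();print("tips",env.tcp_to_tips)
p=vision.grab_frame("top");f=p["frame"];
def blob(mask,c,r):
    m=np.zeros(mask.shape,np.uint8);cv2.circle(m,c,r,1,-1);m&=mask.astype(np.uint8)
    n,l,s,ce=cv2.connectedComponentsWithStats(m);i=1+np.argmax(s[1:,4]);return l==i,ce[i],s[i,4]
hsv=cv2.cvtColor(f,cv2.COLOR_BGR2HSV)
b=f[...,0].astype(int);r=f[...,2].astype(int)
post=(r-b<15)
P=[]
for c in((287,234),(361,224)):
    m,ce,a=blob(post,c,7);X=at(p,ce,.036);P.append(X);print("post",ce,a,X.round(4))
    d=(hsv[...,1]>110);m,ce,a=blob(d,c,14);print(" disc-ish",ce,a,at(p,ce,.012).round(4))
print("sep",np.linalg.norm(P[0]-P[1]))
for q,z in(("straightedge",.012),("rib_mid",.036)):
    R=vision.regions_of(p,q)[0];print(q,R["score"],R["region"].sum())
    yy,xx=np.nonzero(R["region"]);rc=cv2.minAreaRect(np.c_[xx,yy].astype(np.float32))
    C=np.array([at(p,u,z)[:2] for u in cv2.boxPoints(rc)]);print(C.round(4).tolist(),C.mean(0),np.linalg.norm(C-np.roll(C,1,0),axis=1))
# rib by colour
m,ce,a=blob(f.max(2)<60,(474,274),40)
yy,xx=np.nonzero(m);rc=cv2.minAreaRect(np.c_[xx,yy].astype(np.float32));C=np.array([at(p,u,.036)[:2] for u in cv2.boxPoints(rc)])
print("rib col",a,at(p,ce,.036),C.round(4).tolist(),np.linalg.norm(C-np.roll(C,1,0),axis=1))
w,cw,a=blob((f.min(2)>185)|m,(474,280),75)
yy,xx=np.nonzero(w);rc=cv2.minAreaRect(np.c_[xx,yy].astype(np.float32));C=np.array([at(p,u,.012)[:2] for u in cv2.boxPoints(rc)])
print("bar col",a,C.mean(0),C.round(4).tolist(),np.linalg.norm(C-np.roll(C,1,0),axis=1))
# scene check of posts
s=vision.grab_frame("scene")
for X in P: print("scene post top",proj(s,X))
E
python3 -c "
import cv2
a=cv2.imread('pics/scene0.png');cv2.imwrite('pics/c3.png',cv2.resize(a[215:285,290:390],None,fx=7,fy=7,interpolation=2))"
```

```text
tips 0.011
post [286.47619048 233.38095238] 21 [0.6208 0.1983 0.036 ]
 disc-ish [286.47945205 237.98630137] 73 [0.6116 0.1997 0.012 ]
post [360.90909091 224.09090909] 22 [0.6401 0.0281 0.036 ]
 disc-ish [356.31081081 225.58108108] 74 [0.6386 0.0372 0.012 ]
sep 0.17127191890543958
straightedge 0.68 2441
[[0.4959, -0.0957], [0.5463, -0.0999], [0.5269, -0.3607], [0.4765, -0.3561]] [ 0.51137756 -0.22809874] [0.26108841 0.05053543 0.26154431 0.0505849 ]
rib_mid 0.83 2490
[[0.4959, -0.0901], [0.5489, -0.0947], [0.5284, -0.3527], [0.4753, -0.3476]] [ 0.51213114 -0.22127363] [0.25831829 0.05324406 0.25880206 0.05329401]
rib col 151 [ 0.52387885 -0.22806869  0.036     ] [[0.524, -0.1751], [0.5315, -0.1757], [0.5236, -0.2809], [0.5161, -0.2803]] [0.10546276 0.00752937 0.10549063 0.0075324 ]
bar col 1775 [ 0.51112947 -0.22828441] [[0.4968, -0.0961], [0.5457, -0.1002], [0.5254, -0.3607], [0.4766, -0.3561]] [0.2608229  0.0490224  0.26126481 0.04906891]
scene post top [317.86509984 227.75457741]
scene post top [349.65288747 257.65898884]
```

View pics/c3.png

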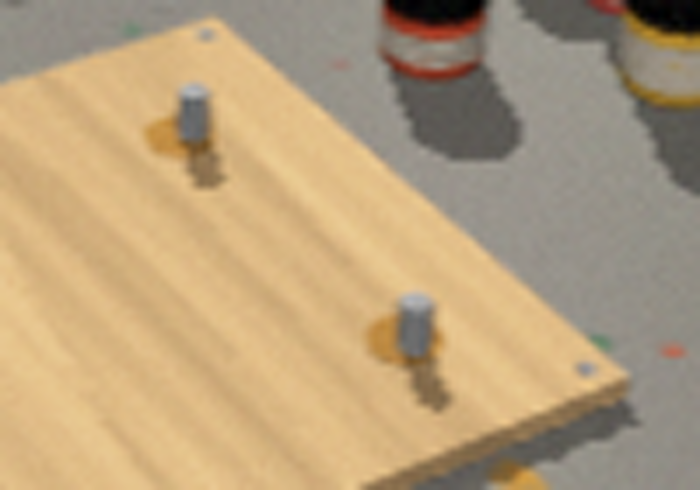

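The scene view agrees with the triangulated post tops to within 0.3 px. Bar size, rib offset and pin spacing (171 mm) also match the text. I'll plan the grasp branch and then pick.

```bash
cat >> h.py <<'E'
def Rd(y):
    y=np.array([y[0],y[1],0.])/np.hypot(*y[:2]);z=np.array([0,0,-1.]);return np.c_[np.cross(y,z),y,z]
PL=np.array([.6208,.1983]);PR=np.array([.6401,.0281]);mid=(PL+PR)/2
n=np.array([(PL-PR)[1],-(PL-PR)[0]]);n/=np.linalg.norm(n)
rib=np.array([.5242,-.2288]);bx=-np.array([.9971,-.0760])
E
python3 - <<'E'
from h import *
print(n,mid-.045*n)
best=None
for s in(1,-1):
    a=ik([*rib,.12],Rd(s*bx));b=ik([*(mid-.065*n),.1],Rd(s*n))
    print(s,None if a is None else np.round(a,2),None if b is None else np.round(b,2))
    if a is not None and b is not None and abs(a[5])<2.65 and abs(b[5])<2.65: best=best or s
print(best)
if best:
    R=Rd(best*bx);env.goto([*rib,.12],R);print(env.observe()["clock"])
    print(env.move_l([*rib,.027],R,.08,contact_N=8))
    env.close_gripper(50);o=env.observe();print(o["clock"],o["tool_pos"],o["finger_gap"],o["ft_force"],o["gripper_force"])
    env.move_l([*rib,.13],R,.12);o=env.observe();print(o["clock"],o["tool_pos"],o["finger_gap"],o["ft_force"],o["gripper_force"],o["joint_positions"])
E
```

```text
[0.99363202 0.1126739 ] [0.58573656 0.10812967]
1 [-0.53  0.34  1.66 -0.    1.14  2.68] [ 0.06  0.36  1.68 -0.    1.1  -0.05]
-1 [-0.53  0.34  1.66 -0.    1.14 -0.46] None
None
```

```bash
python3 - <<'E'
from h import *
th0=np.arctan2(bx[1],bx[0])
for d in(.04,-.04):
    R=Rd((np.cos(th0+d),np.sin(th0+d)));a=ik([*rib,.12],R)
    if a is not None and a[5]<2.66 and a[5]>0: break
print(d,np.round(a,3))
env.goto([*rib,.12],R);print(env.observe()["clock"])
print(env.move_l([*rib,.027],R,.08,contact_N=8))
env.close_gripper(50);o=env.observe();print(o["clock"],o["tool_pos"],o["finger_gap"],o["ft_force"],o["gripper_force"])
env.move_l([*rib,.13],R,.12);o=env.observe();print(o["clock"],o["tool_pos"],o["finger_gap"],o["ft_force"],o["gripper_force"],o["joint_positions"])
p=vision.grab_frame("top");cv2.imwrite("pics/t1.png",cv2.resize(p["frame"][180:360,330:600],None,fx=2.5,fy=2.5))
E
```

```text
0.04 [-0.533  0.341  1.661 -0.     1.14   2.644]
4.3
False
6.3833 [ 0.52420149 -0.22879281  0.02696422] -0.00018776594170256944 [-0.42066738  0.55250864 -0.23949996] 0.0
7.3917 [ 0.52360619 -0.22843651  0.12922727] 1.238306102224888e-05 [-0.2949452   0.74598785 -0.65894264] 0.0 [-5.33176497e-01  3.32622592e-01  1.64847875e+00  1.51704617e-05
  1.16215500e+00  2.64447496e+00]
```

View pics/t1.png

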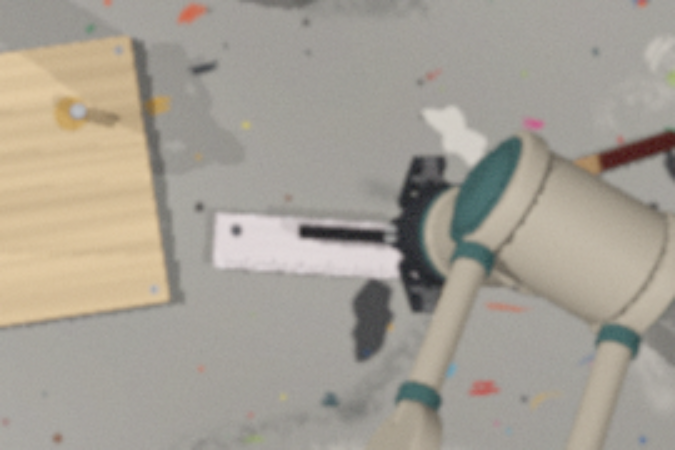

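The fingers closed to a gap of 0 mm, and the bar hasn't moved: its rib's left end is still at about (450, 272) px. I'll check from the side.

```bash
python3 - <<'E'
from h import *
p=vision.grab_frame("scene");o=env.observe();print(o["finger_gap"],o["tool_pos"],o["eef_rot"].round(3).tolist() if hasattr(o["eef_rot"],'round') else o["eef_rot"])
u=proj(p,o["tool_pos"]);print(u,proj(p,np.array(o["tool_pos"])-[0,0,.011]))
x,y=int(u[0]),int(u[1]);y0=max(0,y-60);x0=x-70
cv2.imwrite("pics/s1.png",cv2.resize(p["frame"][y0:y0+110,x0:x0+140],None,fx=5,fy=5,interpolation=2));print(x0,y0)
for X in([*rib,.036],[*rib,.012]):print(proj(p,X))
E
```

```text
-2.897967992286067e-06 [ 0.52355518 -0.22845333  0.12894835] [[-0.036, -0.999, -0.002], [-0.999, 0.036, 0.001], [-0.001, 0.002, -1.0]]
[360.0649614  303.02697366] [359.7058736 306.7186239]
290 243
[357.48268205 332.87616045]
[356.77556046 340.10408204]
```

View pics/s1.png

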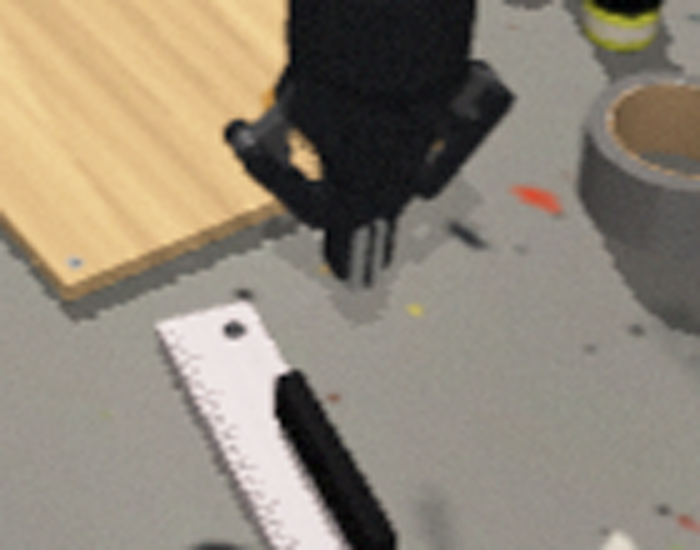

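The fingertips show at about (362.4, 299.6) px, where the model puts them at (359.7, 306.7). That would make the tips about 20 mm higher than stated. I'll touch the bare bench to measure it.

```bash
python3 - <<'E'
from h import *
o=env.observe();x,y=.43,-.15
R=np.array(o["eef_rot"])
from h import Rd
R=Rd(np.array(R)[:2,1])
env.goto([x,y,.07],R)
hit=env.move_l([x,y,-.006],R,.04,contact_N=4)
o=env.observe();print(hit,o["clock"],o["tool_pos"],o["ft_force"])
p=vision.grab_frame("scene");u=proj(p,np.array(o["tool_pos"])-[0,0,.011]);print(u)
x0,y0=int(u[0])-50,int(u[1])-60
cv2.imwrite("pics/s2.png",cv2.resize(p["frame"][y0:y0+80,x0:x0+100],None,fx=7,fy=7,interpolation=2));print(x0,y0)
env.move_l([x,y,.09],R,.15)
E
```

```text
False 10.15 [ 0.43012925 -0.1500758  -0.00582473] [ 0.52277175 -0.09857168  0.00398962]
[306.05552869 337.62335865]
256 277
```

View pics/s2.png

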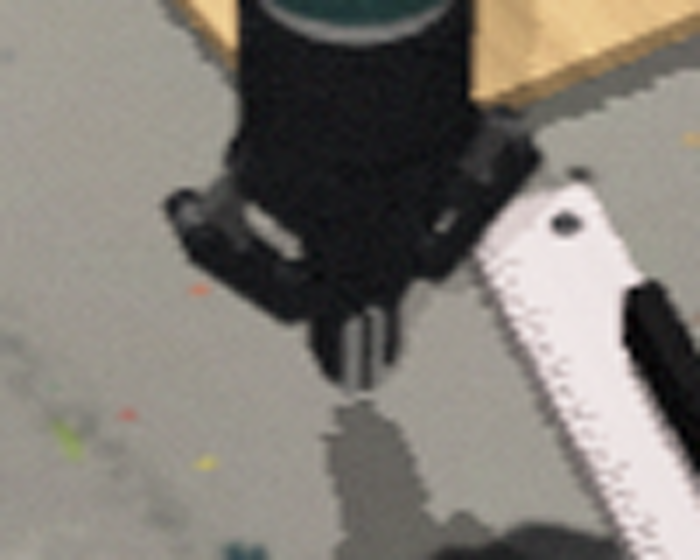

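The tips haven't reached the bench even at TCP z = −0.006: tip at about (307, 333), with the shadow nearly meeting it. So the reported height is off. I'll probe deeper under guard.

```bash
python3 - <<'E'
from h import *
o=env.observe();x,y=.43,-.15
R=Rd(np.array(o["eef_rot"])[:2,1])
env.move_l([x,y,-.004],R,.15)
hit=env.move_l([x,y,-.03],R,.015,contact_N=4)
o=env.observe();print(hit,o["clock"],o["tool_pos"],o["ft_force"])
p=vision.grab_frame("scene");T=np.array(o["tool_pos"]);T[2]=0;u=proj(p,T);print(u)
x0,y0=int(u[0])-20,int(u[1])-25
cv2.imwrite("pics/s3.png",cv2.resize(p["frame"][y0:y0+40,x0:x0+40],None,fx=14,fy=14,interpolation=2));print(x0,y0)
print("axes px/cm",proj(p,T+[.01,0,0])-u,proj(p,T+[0,.01,0])-u,proj(p,T+[0,0,.01])-u)
env.move_l([x,y,.09],R,.15)
E
```

```text
True 12.6583 [ 0.43000514 -0.15001089 -0.01486845] [ 0.75467901 -0.03498481  5.86712177]
[306.03595713 332.73768047]
286 307
axes px/cm [ 3.82179313 -1.24689298] [-1.65948475 -2.83099247] [ 0.02311134 -2.94215303]
```

View pics/s3.png

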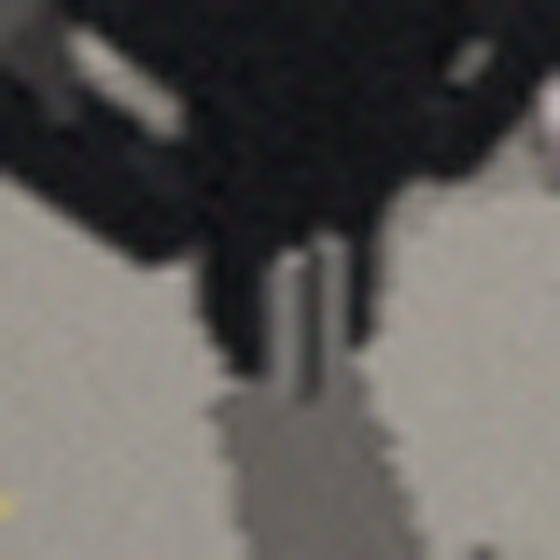

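The tips touch the bench at TCP z = −0.0149, so reported z reads about 26 mm low, while xy agrees with the picture. I'll use guarded touches: probe the bar top beside the rib, then grasp relative to that height.

```bash
python3 - <<'E'
from h import *
th=np.arctan2(bx[1],bx[0])+.04;R=Rd((np.cos(th),np.sin(th)))
q=rib+.024*bx
env.goto([*q,.05],R)
env.move_l([*q,.008],R,.15)
hit=env.move_l([*q,-.03],R,.02,contact_N=4)
o=env.observe();zc=o["tool_pos"][2];print(hit,o["clock"],o["tool_pos"],o["ft_force"])
if hit and -.02<zc<.012:
    env.move_l([*q,zc+.05],R,.2)
    env.ungrasp()
    env.move_l([*rib,zc+.045],R,.2)
    h2=env.move_l([*rib,zc+.004],R,.1,contact_N=8)
    env.close_gripper(50);o=env.observe();print(h2,o["clock"],o["tool_pos"],o["finger_gap"],o["ft_force"],o["gripper_force"])
    if o["finger_gap"]>.008:
        env.move_l([*rib,zc+.08],R,.12);o=env.observe();print(o["clock"],o["tool_pos"],o["finger_gap"],o["ft_force"],o["wrist_torque"],o["gripper_force"])
        open("zc","w").write(str(zc))
E
```

```text
True 15.3417 [ 0.50026073 -0.22701927 -0.00283155] [-0.39942196  1.03013953  3.79126144]
False 18.0167 [ 0.52412273 -0.22884543  0.00156496] 0.013144660171007589 [-0.9258851   0.45231598  3.73367183] 50.19630789756775
18.8 [ 0.52342369 -0.22831804  0.07623377] 0.012790185445787753 [-0.69116505 -0.33438612 -4.09437804] [-0.04808918 -0.07547058  0.03523335] 49.10625457763672
```

The grasp holds and the z offset is constant (tips at command z + 0.0148). Now I'll half-turn the bar, carry it and lay it down 20 mm short of the pins.

```bash
python3 - <<'E'
from h import *
R=Rd(n);t=mid-.065*n
env.move_l([*rib,.12],None,.2)
env.goto([*t,.10],R);o=env.observe();print(o["clock"],o["tool_pos"],o["finger_gap"],o["joint_positions"][5])
env.move_l([*t,.028],R,.12)
hit=env.move_l([*t,.008],R,.025,contact_N=3);o=env.observe();print(hit,o["clock"],o["tool_pos"],o["ft_force"],o["wrist_torque"])
env.ungrasp()
o=env.observe();print(o["clock"],o["tool_pos"],o["ft_force"])
p=vision.grab_frame("scene");cv2.imwrite("pics/s4.png",cv2.resize(p["frame"][180:320,230:410],None,fx=4,fy=4,interpolation=2))
E
```

```text
21.4583 [0.56580857 0.10555051 0.09972476] 0.012917357156766658 -0.0485234627516031
True 22.8 [0.56586315 0.10589573 0.0135693 ] [ 0.03031475 -0.20690727  4.36210646] [0.04963714 0.00905401 0.00080761]
23.5 [0.56430768 0.10577648 0.01239762] [ 0.76143348  0.11182821 -0.34368887]
```

View pics/s4.png

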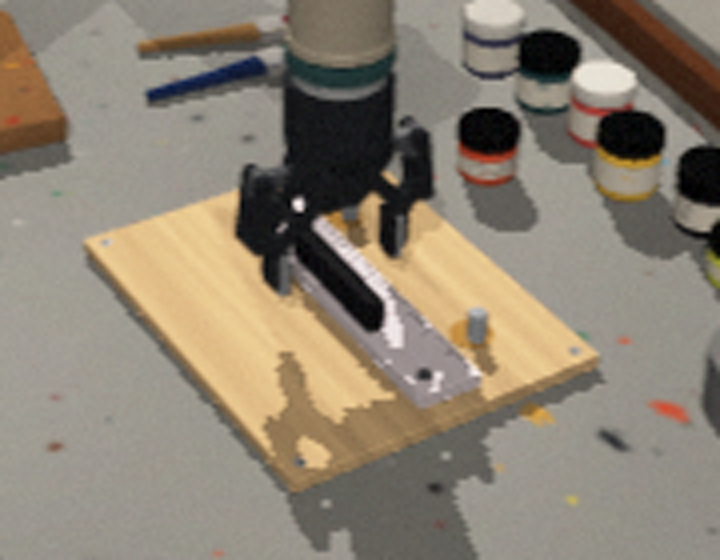

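The bar lies flat on the board with its ticks facing the pins. The fingers are open around the rib and both pins are clear. Next I'll straddle the whole bar and push its back edge with the rear finger under force guard.

```bash
cat >> h.py <<'E'
Rp=Rd(n);B=mid-.065*n
def st():
    o=env.observe();d=np.array(o["tool_pos"][:2])-B
    return o["clock"],round(1e3*d@n,2),round(1e3*d@[-n[1],n[0]],2),np.array(o["ft_force"]).round(2),round(float(-np.array(o["ft_force"])[:2]@n),2)
E
python3 - <<'E'
from h import *
env.move_l([*(B+.010*n),.014],Rp,.1)
h=env.move_l([*(B+.010*n),-.010],Rp,.05,contact_N=4);z=env.observe()["tool_pos"][2];print(h,z,st())
if h: z+=.004;env.move_l([*(B+.010*n),z],Rp,.05)
else: z=-.010
print(st())
h=env.move_l([*(B+.055*n),z],Rp,.03,contact_N=3.5);print(h,st())
open("z","w").write(str(z))
env.dwell(.2);print(st())
E
```

```text
False -0.01026296862825394 (24.45, np.float64(9.94), np.float64(0.01), array([ 0.38, -0.33, -0.22]), -0.34)
(24.45, np.float64(9.94), np.float64(0.01), array([ 0.38, -0.33, -0.22]), -0.34)
True (25.675, np.float64(49.45), np.float64(0.08), array([ 0.57,  0.59, -0.59]), -0.63)
(25.875, np.float64(48.22), np.float64(0.15), array([ 0.05,  0.09, -0.34]), -0.06)
```

```bash
python3 - <<'E'
from h import *
z=float(open("z").read())
s=48.2
while s<54:
    s+=.4
    env.move_l([*(B+s/1e3*n),z],Rp,.02)
    a=st();print(round(s,2),a)
    if a[4]>5.0: break
E
```

```text
48.6 (26.125, np.float64(48.63), np.float64(-0.0), array([0.05, 0.42, 1.24]), -0.09)
49.0 (26.375, np.float64(49.05), np.float64(0.01), array([-0.02, -0.31, -0.19]), 0.06)
49.4 (26.625, np.float64(49.46), np.float64(-0.0), array([-0.81,  0.71,  0.96]), 0.72)
49.8 (26.875, np.float64(49.82), np.float64(0.02), array([-0.44,  0.4 ,  0.14]), 0.39)
50.2 (27.125, np.float64(50.04), np.float64(0.02), array([-0.03, -0.17,  0.67]), 0.05)
50.6 (27.375, np.float64(50.03), np.float64(0.01), array([-1.36, -0.37,  1.44]), 1.39)
51.0 (27.625, np.float64(50.03), np.float64(0.02), array([-3.67, -0.75,  1.37]), 3.73)
51.4 (27.875, np.float64(50.04), np.float64(0.03), array([-5.01, -0.76,  3.18]), 5.07)
```

```bash
python3 - <<'E'
from h import *
z=float(open("z").read())
s=51.4
for _ in range(4):
    if np.mean([st()[4]])>6.1: break
    s+=.15;env.move_l([*(B+s/1e3*n),z],Rp,.02);env.dwell(.05);print(round(s,2),st())
for _ in range(8):
    env.dwell(.2);print(st())
p=vision.grab_frame("scene");cv2.imwrite("pics/s5.png",cv2.resize(p["frame"][205:295,280:400],None,fx=6,fy=6,interpolation=2))
t=vision.grab_frame("top");cv2.imwrite("pics/t5.png",t["frame"])
E
```

```text
51.55 (28.175, np.float64(50.06), np.float64(0.04), array([-5.29, -0.74,  3.29]), 5.34)
51.7 (28.475, np.float64(50.08), np.float64(0.01), array([-4.49, -0.9 ,  3.08]), 4.57)
51.85 (28.775, np.float64(50.06), np.float64(0.03), array([-5.72, -1.34,  2.88]), 5.84)
52.0 (29.075, np.float64(50.06), np.float64(0.03), array([-6.43, -1.09,  3.19]), 6.51)
(29.275, np.float64(50.04), np.float64(0.02), array([-4.92, -1.57,  3.3 ]), 5.07)
(29.475, np.float64(50.03), np.float64(0.05), array([-5.22, -0.45,  3.15]), 5.24)
(29.675, np.float64(50.05), np.float64(0.03), array([-5.56, -0.3 ,  4.36]), 5.56)
(29.875, np.float64(50.06), np.float64(0.02), array([-5.54, -1.49,  3.52]), 5.67)
(30.075, np.float64(50.06), np.float64(0.01), array([-5.3 , -0.49,  3.94]), 5.32)
(30.275, np.float64(50.03), np.float64(0.01), array([-7.55, -1.33,  3.49]), 7.66)
(30.475, np.float64(50.03), np.float64(0.04), array([-6.83, -0.79,  3.61]), 6.88)
(30.675, np.float64(50.06), np.float64(0.05), array([-6.19, -1.07,  3.43]), 6.27)
```

View pics/s5.png

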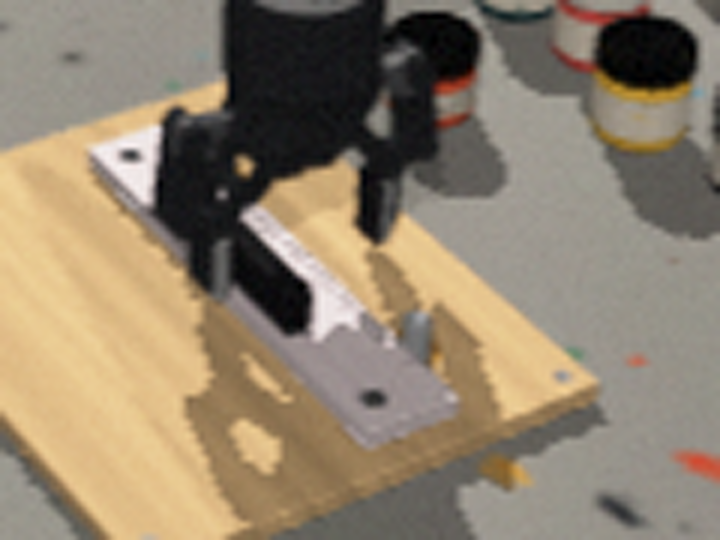

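Both posts take the load: the bar stopped firm at 50.05 mm of travel (50 predicted), and about 6 N was held for 2 s, roughly 2–3 N on each post after sliding friction. Backing off square to the edge, then up, then a check.

```bash
python3 - <<'E'
from h import *
z=float(open("z").read())
env.move_l([*(B+.034*n),z],Rp,.03);print(st())
env.move_l([*(B+.034*n),.12],Rp,.12)
env.goto([.35,-.15,.25],Rp);print(st())
p=vision.grab_frame("top");f=p["frame"]
m=((f.min(2)>170)|(f.max(2)<60)).astype(np.uint8);k=np.zeros_like(m);cv2.circle(k,(324,246),75,1,-1);m&=k
nn,l,s,c=cv2.connectedComponentsWithStats(cv2.morphologyEx(m,cv2.MORPH_CLOSE,np.ones((3,3))));i=1+np.argmax(s[1:,4])
yy,xx=np.nonzero(l==i);rc=cv2.minAreaRect(np.c_[xx,yy].astype(np.float32))
C=np.array([at(p,u,.024)[:2] for u in cv2.boxPoints(rc)]);print(s[i],C.mean(0),[((q-mid)@n*1e3).round(1) for q in C],[((q-mid)@[-n[1],n[0]]*1e3).round(1) for q in C])
cv2.imwrite("pics/t6.png",cv2.resize(f[195:285,255:390],None,fx=5.8,fy=5.8,interpolation=2))
E
```

```text
(31.525, np.float64(34.4), np.float64(-0.02), array([-0.45, -0.04,  0.4 ]), 0.46)
(34.1833, np.float64(-242.68), np.float64(-229.82), array([0.37, 0.98, 0.46]), -0.47)
[ 269  222  115   39 2263] [0.60533447 0.10949903] [np.float64(5.6), np.float64(6.0), np.float64(-56.4), np.float64(-56.6)] [np.float64(130.6), np.float64(-132.3), np.float64(-132.0), np.float64(130.3)]
```

View pics/t6.png

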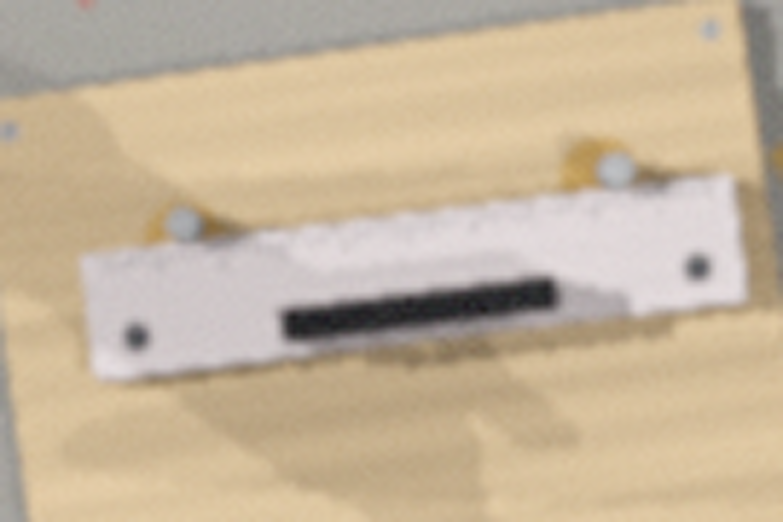

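The final picture shows the bar flat on the board, with both posts (crop (184, 224) and (616, 170)) against its ticked edge. Each is about 45 mm in from its end, and the edge is parallel to the post line. I'll hand it in.

```bash
python3 -c "
from h import *
print(env.close_job())"
```

```text
the job is handed in; nothing more can be done
None
```

The straightedge is lying flat on the register board with its working edge against both pins, pressed at about 6 N in total for 2 s (force readings peaked at 7.7 N) and then released, and the job was handed in at about 34 s.

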